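# Turn the divider of the recipe binder

## Robot

A 6-joint arm with a two-finger parallel gripper is mounted at the origin on a cart in front of the work surface, level with it; the furniture and walls round the work are solid. World frame = base frame: x ahead of the robot, y to its left, z up, the work surface at z = 0. Lengths are in m, angles in rad, forces in N, time in s.
With the tool pointing down it reaches from about 0.35 to 0.85 m from the base axis. Payload 8.1 kg.
Tool frame: the origin (TCP) lies on the centre line of the jaws, within the pads' length; the fingertips stand 17 mm ahead of it and the grasp point (between the pads) lies 2 mm behind it; z points along the fingers, y is the line along which they close (so a half turn about z gives the same grasp; the last joint's range is limited). The gripper opens to 93 mm and grips with 3 to 60 N. Pads are 15 mm wide; open, the fingers measure 128 mm over their backs; the gripper's body (75 mm by 188 mm) begins 65 mm behind the grasp point.
Start: joints at [-1.388, 0.13, 1.488, -0, 1.523, -0.085], TCP at [0.159, -0.579, 0.236] pointing down, gripper open.
Joint ranges: [-2.96, 2.96], [-0.89, 2.26], [0.02, 2.5], [-1.34, 4.48], [0, 2.73], [-2.66, 2.66]. Speed limits (rad/s): [2.39, 2.39, 2.79, 3.14, 3.14, 3.14].

## Interface

Orientations are given as a rotation vector (axis times angle).
In Python, from plant import robot, optics, close_job, models gives the robot as it stands.
- The arm moves only by the shell command python3 -m inch 'ROWS' [OPENING] [FORCE]. ROWS is a JSON object of lists of equal length, an entry for each row: "travel": the shift along the tool's x, y, z in m, a list of three; "spin": the turn about the tool's z in rad. In form: {"travel": [[x, y, z], ...], "spin": [spin, ...]}. A call has 1 to 10 rows; each row is the pose to reach, as a shift and turn from the pose commanded when the call began, along the tool's axes at that moment; what a row does not reach only later rows make up. A row lasts 1/12 s, in which the tool goes at most 41.7 mm and 7.16 degrees, less where a joint would pass 70% of its speed; a pose out of reach is approached as far as the arm can. A call with a gripper value outside its range is refused whole. OPENING is the closure, from 0 (fully open) to 1 (shut), set as the call begins (- or left out, the last holds). The fingers move at their own pace and stop on an object; FORCE is the grip in N (left out, the last holds). Time passes only in rows, so rows that repeat a pose let the fingers close. It gives the time, the measured TCP pose, the force, the opening and the grip force at its end, in the units of the state.
- robot.read_state(): the state, without advancing time (a new reading comes with each control period).
- optics.read_camera(name): name is "side" or "top"; returns (picture, depth): 480x640x3 uint8, red, green, blue; 480x640 float32, m along the optical axis (not along the pixel's ray), 0 where there is no reading.
- optics.camera_info(name): a dict with "camera_matrix" (3x3 intrinsics, pixels), "view" (4x4, takes a point from world to camera coordinates). Camera axes: x right, y down, z forward; pixel columns grow to the right and rows downward; lengths in m; the calibration is good to about 2 mm. A picture is of the moment at which its call begins. camera_info takes no time and is no camera call.
- close_job(): hands the job in; it is judged then, once.
Trained networks look in the newest picture that a camera, given by its name, has taken for a name from the list of things; names that differ only in an ending like _2 or _b are one class to them, and where a whole thing is asked for, a point or a joint stands for the part that bears it (a point fixed in the world has none). Each returns a list of dicts, best first, with "p" (0 to 1); they miss things now and then, are a little off and sometimes report something else, mostly with a low value. They report only what shows in the picture. A call takes as long as a camera call. They do not tell look-alikes from the thing itself.
- models.look_for(camera, name): "centre" ([x, y, z] in m, in world coordinates, good to about 4 mm: the middle of the surface that is visible of it).
- models.masks_of(camera, name): "region" (480x640 bool, what is visible of it).
The state is a dict: "t": time; "q": joint angles; "dq": joint speeds; "joint_torque": joint torques, N m; "tool_pos": TCP position; "orientation": TCP orientation; "force": force on the tool from outside, world axes, zero at the start; "wrist_torque": the same for the moment, N m; "opening": finger opening in m; "gripper_force": force on a finger pad.
Only numpy, scipy, OpenCV 4.12 (cv2) and the standard library are available. Lean on these libraries where they do the work, as an engineer would, in place of code of your own. Each camera call takes 0.05 s, during which the arm holds its last target. There are 200 camera calls.

## Task

The recipe binder lies open with a tin standing on its left-hand page to keep it open. Using only your fingertips, with nothing gripped or lifted off the surface, first push the tin off the binder so that it stands upright on the worktop clear of the covers, then hook the top divider up by its tab and turn it over the rings so that it lies flat on the left-hand side. Leave the two dividers below it lying on the right, and do not disturb the other things.

Things in the scene. Friction and masses are not known exactly. Their poses are not given: they have to be found in the camera images.
- binder: Open ring binder with grey cloth covers, fixed to the worktop. Origin: underside, middle of the spine. x runs along the spine away from the reader (robot), y to the reader's left, z up. Covers 4 mm thick, x = -116 to 116, y = -195 to 195 mm. On the right a paper block, y = -17 to -153 mm, top at z = 28 mm, with three dividers on it.
- ring_axis (a point): Axis about which the dividers turn: parallel to binder x, at y = 0, 24 mm above the worktop; this point is its middle. Three steel rings of 20 mm radius round it (binder x = -70, 0, 70 mm), their tops at z = 47 mm.
- left_page (a point): Centre of the top of the left-hand page: paper 206 mm along x, 134 mm along y (binder y = 17 to 152 mm), top at z = 7 mm. The tin stands on it; outside it lies only the 4 mm cover.
- top_divider (a joint): Hinge, rad: 0 = flat on the right (-y), 1.57 = upright, 3.14 = flat on the left. Stiff brown board, 90 g, x = -105 to 105 mm, 3 mm thick, 8 to 160 mm from the axis, plus a tab 60 mm wide sticking out 26 mm more. Underside at z = 37.5 mm at 0; mid-plane 15 mm off the axis (at 3.14 it lies at z = 7.5 to 10.5). Turns easily, damped; falls to the side it leans to.
- top_divider_tab (a point): Middle of the tab's outer edge, mid-thickness; at joint 0 at binder x = 72 mm (the tab farthest from the robot), y = -186, z = 39 mm. Under the tab is free air from the cover (z = 4 mm) up to the tab and inward to the edges of the lower dividers (y = -160 mm): room for a tilted fingertip.
- middle_divider (a joint): Hinge of the divider below the top one, same sense; lies flat at 0, z = 33 to 36 mm, same size; its tab is at the middle (binder x = -30 to 30 mm).
- bottom_divider (a joint): Hinge of the lowest divider, same sense; lies flat at 0, z = 28.5 to 31.5 mm, same size; its tab is the one nearest the robot (binder x = -102 to -42 mm).
- tin: Closed food tin with a paper label, upright cylinder 75 mm in diameter, 58 mm high, about 0.26 kg, standing loose on the left page. Origin: centre of its underside, z up.
- mug: White mug, 84 mm across, 88 mm high, bystander behind the binder. Origin: centre of its underside.
- tea_carton: Red carton of tea bags, 63 x 131 x 66 mm, bystander on the left. Origin: centre of its underside.
- spice_jar: Spice jar with red cap, 45 mm across, 106 mm high, bystander behind the binder. Origin: centre of its underside.
- lemon: Lemon, 83 x 58 x 58 mm, bystander on the right. Origin: its underside.
- bowl: Green bowl, 130 mm across, 66 mm high, bystander at the back right. Origin: centre of its underside.
- scissors: Scissors with blue handles lying flat, 87 x 199 x 9 mm, bystander at the front right. Origin: centre of its underside.
- pen: Blue pen lying flat, 145 mm long, bystander at the front right. Origin: its centre.
- teaspoon: Teaspoon with red handle lying flat, 132 mm long, bystander at the front left. Origin: its centre.
Not all that is in view belongs to the job. Leave any blue or turquoise look-alike of the tin alone.

How it is judged:
On the way:
1. the tin stands upright on the worktop clear of the binder while the top divider still lies on the right (value of joint top_divider below 0.2 rad and angle between tin's own z axis and vertical below 0.06 rad and height (world z) of tin below 0.003 m and (y of tin in the frame of binder above 0.232 m or x of tin in the frame of binder above 0.153 m or x of tin in the frame of binder below -0.153 m)), for 0.2 s.
At the end, for the whole second after the job is handed in: The top divider lies flat on the left (hinge within 0.08 rad of 3.14), the middle and bottom dividers lie flat on the right (within 0.08 rad of 0), and the tin stands upright and still on the worktop, wholly beside the binder's covers (value of joint top_divider above 3.06 rad and value of joint each of middle_divider, bottom_divider below 0.08 rad and angle between tin's own z axis and vertical below 0.06 rad and height (world z) of tin between -0.003 and 0.003 m and linear speed of tin below 0.02 m/s and (y of tin in the frame of binder above 0.232 m or x of tin in the frame of binder above 0.153 m or x of tin in the frame of binder below -0.153 m)); the robot touches nothing.
It fails at once if the tin is lifted (more than 15 mm above the page) or tipped over (more than 0.45 rad) (height (world z) of tin above 0.022 m or angle between tin's own z axis and vertical above 0.45 rad).
It fails at once if the tin is gripped or struck hard (fingers on it with more than 25 N) (contact force between the fingers and tin above 25 N).
It fails at once if a divider is gripped, or the binder forced (fingers on it with more than 32 N) (contact force between the fingers and binder above 32 N).
It fails at once if a lower divider is turned up (more than 0.4 rad) (value of joint any of middle_divider, bottom_divider above 0.4 rad).
It fails at once if a bystander is moved more than 30 mm (distance of any of mug, tea_carton, spice_jar, lemon, bowl, scissors, pen, teaspoon from where it was at the start of the episode above 0.03 m).
It also fails if it takes over 67 s, if anything falls off the work surface, if the arm or the gripper's body presses on something with over 40 N, if the wrist force passes 120 N, or if a joint passes its speed limit or range.

## Working session

There is one attempt and no reset: what is moved stays moved. The work goes in short steps, Python scripts to look and compute and a shell command to move; the robot and the scene stay as the last step left them, time stands still between calls to the robot, and variables do not carry over. Pictures are saved under pics/ and viewed, at most 10 in all, crops included, and the job is handed in when it is done.

```bash
mkdir -p pics; cat > h.py <<'E'
import numpy as np, cv2
from scipy.spatial.transform import Rotation as R
from plant import robot, optics, models
def unproj(cam,u,v,d):
    i=optics.camera_info(cam);K=np.array(i["camera_matrix"]);V=np.array(i["view"])
    p=np.stack([(u-K[0,2])/K[0,0]*d,(v-K[1,2])/K[1,1]*d,d,np.ones_like(d)],-1)
    return (p@np.linalg.inv(V).T)[...,:3]
def proj(cam,P):
    i=optics.camera_info(cam);K=np.array(i["camera_matrix"]);V=np.array(i["view"])
    c=V@np.append(P,1);p=K@c[:3];return p[:2]/p[2]
def cloud(cam):
    im,d=optics.read_camera(cam);v,u=np.mgrid[:480,:640]
    return im,d,unproj(cam,u,v,d.astype(float))
E
python3 - <<'E'
from h import *
for c in ("top","side"):
    im,d,P=cloud(c); cv2.imwrite(f"pics/{c}0.png",im[...,::-1]); np.save(f"{c}0.npy",P)
    for n in ["binder","top_divider","top_divider_tab","left_page","tin","mug","tea_carton","spice_jar","lemon","bowl","scissors","pen","teaspoon"]:
        try:
            for r in models.look_for(c,n)[:3]: print(c,n,round(r["p"],2),np.round(r["centre"],3),np.round(proj(c,r["centre"])))
        except Exception as e: print(n,e)
s=robot.read_state();print(s["t"],s["tool_pos"],R.from_rotvec(s["orientation"]).as_matrix().round(3))
E
```

```text
top binder 0.7 [ 0.534 -0.068  0.007] [342. 246.]
top top_divider 0.94 [ 0.527 -0.139  0.038] [370. 246.]
top top_divider_tab 0.62 [ 0.532 -0.135  0.043] [369. 244.]
top left_page 0.97 [ 0.532 -0.063  0.009] [340. 246.]
top tin 0.92 [0.412 0.44  0.058] [145. 291.]
top tin 0.89 [0.59  0.038 0.063] [302. 221.]
top tin 0.83 [0.509 0.232 0.054] [227. 253.]
top mug 0.91 [ 0.773 -0.1    0.043] [354. 156.]
top tea_carton 0.59 [0.561 0.431 0.066] [150. 232.]
top tea_carton 0.36 [ 0.37  -0.284  0.009] [426. 307.]
top tea_carton 0.2 [ 0.53  -0.135  0.041] [369. 245.]
top spice_jar 0.87 [0.728 0.053 0.102] [296. 165.]
top spice_jar 0.44 [ 0.532 -0.066  0.011] [342. 247.]
top lemon 0.78 [ 0.574 -0.408  0.048] [473. 228.]
top lemon 0.41 [0.561 0.434 0.067] [149. 232.]
top bowl 0.98 [ 0.753 -0.323  0.019] [436. 165.]
top scissors 0.96 [ 0.372 -0.371  0.007] [459. 307.]
top pen 0.52 [ 0.37  -0.285  0.011] [426. 307.]
top pen 0.4 [ 0.508 -0.22   0.039] [401. 253.]
top teaspoon 0.75 [0.38  0.313 0.01 ] [197. 304.]
side binder 0.79 [ 0.522 -0.053  0.007] [349. 261.]
side top_divider 0.93 [ 0.522 -0.13
[... 252 characters left out ...]
3 [0.501 0.251 0.048] [295. 316.]
side tin 0.57 [0.592 0.061 0.057] [304. 259.]
side mug 0.89 [ 0.748 -0.074  0.06 ] [280. 222.]
side mug 0.57 [ 0.362 -0.353  0.007] [442. 226.]
side tea_carton 0.55 [0.552 0.466 0.056] [204. 374.]
side spice_jar 0.81 [0.73  0.067 0.063] [255. 245.]
side lemon 0.72 [ 0.573 -0.388  0.039] [380. 199.]
side bowl 0.81 [ 0.742 -0.313  0.048] [322. 196.]
side bowl 0.45 [ 0.524 -0.135  0.039] [362. 236.]
side scissors 0.64 [ 0.365 -0.353  0.006] [441. 226.]
side pen 0.5 [ 0.364 -0.281  0.008] [434. 236.]
side teaspoon 0.7 [0.385 0.315 0.003] [331. 372.]
1.4 [ 0.1587734  -0.57861494  0.23562991] [[ 0.964  0.265 -0.   ]
 [ 0.265 -0.964  0.   ]
 [-0.    -0.    -1.   ]]
```

View pics/top0.png

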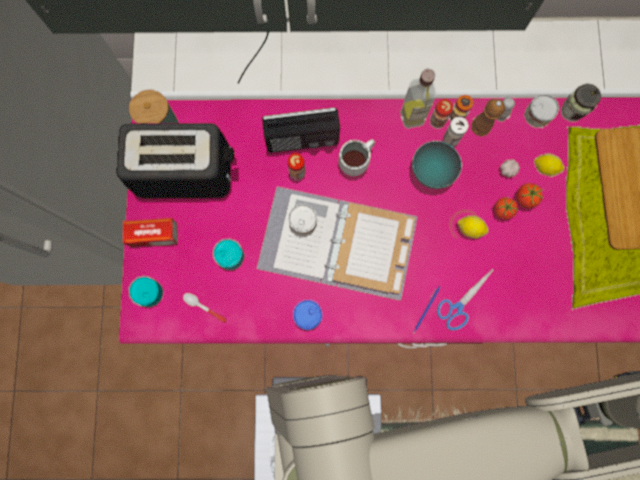

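View pics/side0.png

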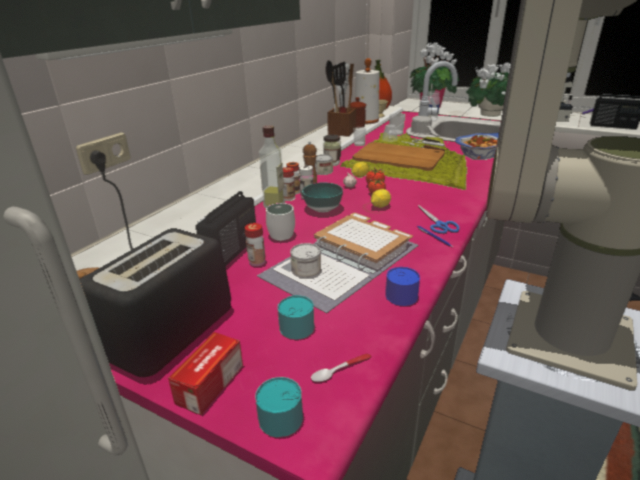

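The candidates for the tin in the top view are silver (302,221), turquoise (228,254) and (145,291), and blue (307,315). Only the silver one stands on the left-hand page, so it is the tin. I'll fit the binder next and confirm the tin in a crop.

```bash
python3 - <<'E'
from h import *
im=cv2.imread("pics/top0.png");P=np.load("top0.npy")
hsv=cv2.cvtColor(im,cv2.COLOR_BGR2HSV)
mag=(hsv[...,0]>155)&(hsv[...,1]>150)
m=(~mag).astype(np.uint8); n,l,st,c=cv2.connectedComponentsWithStats(m,connectivity=4)
k=l[260,270]; reg=l==k; print("comp",st[k])
xy=P[reg][:,:2].astype(np.float32); r=cv2.minAreaRect(xy*1000);print(r)
print(cv2.boxPoints(r).round(1))
d=reg&(P[...,2]>.034)&(P[...,2]<.046)&(P[...,1]<-.06)
r2=cv2.minAreaRect(P[d][:,:2].astype(np.float32)*1000);print("div",r2)
t=reg&(P[...,2]>.055)
tp=P[t]; print("tin n",t.sum(),"circle",cv2.minEnclosingCircle(tp[:,:2].astype(np.float32)*1000),np.median(tp,0))
cv2.imwrite("pics/crop.png",cv2.resize(im[175:310,245:430],None,fx=4,fy=4,interpolation=cv2.INTER_CUBIC))
E
```

```text
comp [  256   186   162   115 12765]
((458.27679443359375, -34.106048583984375), (395.3923034667969, 420.917724609375), 77.13882446289062)
[[ 209.1 -180. ]
 [ 619.5 -273.7]
 [ 707.5  111.8]
 [ 297.1  205.5]]
div ((525.6626586914062, -141.9882354736328), (191.4780731201172, 211.4302215576172), 77.02546691894531)
tin n 672 circle ((442.1396484375, 15.308547019958496), 195.9922332763672) [0.5960166  0.03547696 0.06116274]
```

View pics/crop.png

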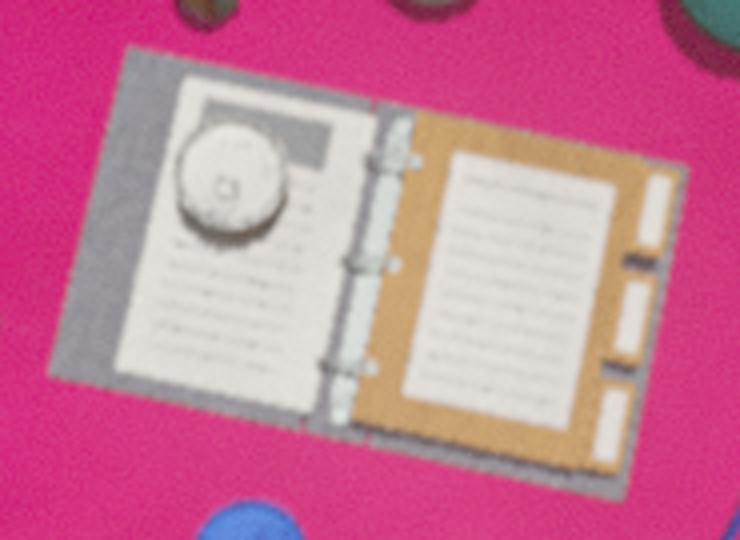

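The crop confirms it: the silver tin, at crop pixel (230,178), stands on the left-hand page. I'll refine the fit without the depth outliers.

```bash
cat >> h.py <<'E'
import json,os
def to_tool(W,s=None):
    s=s or robot.read_state(); M=R.from_rotvec(s["orientation"]).as_matrix()
    return M.T@(np.array(W)-np.array(s["tool_pos"])), M
if os.path.exists("b.json"):
    B0,yaw=json.load(open("b.json")); c_,s_=np.cos(yaw),np.sin(yaw)
    def b2w(x,y,z): return np.array([B0[0]+c_*x-s_*y,B0[1]+s_*x+c_*y,z])
    def w2b(p): d=np.array(p)[:2]-B0; return np.array([c_*d[0]+s_*d[1],-s_*d[0]+c_*d[1]])
def tin(cam="top"):
    im,d,P=cloud(cam); out=[]
    hsv=cv2.cvtColor(im,cv2.COLOR_RGB2HSV); 
    for r in models.masks_of(cam,"tin"):
        g=r["region"]&(P[...,2]>.051)&(P[...,2]<.072); q=P[g]
        if len(q)>50: c,rad=cv2.minEnclosingCircle(q[:,:2].astype(np.float32)*1000); out.append((round(r["p"],2),np.round(c,1),round(rad,1),np.median(q,0).round(4),hsv[g].mean(0).round()))
    return out
E
python3 - <<'E'
from h import *
im=cv2.imread("pics/top0.png");P=np.load("top0.npy")
hsv=cv2.cvtColor(im,cv2.COLOR_BGR2HSV)
mag=(hsv[...,0]>155)&(hsv[...,1]>150)
m=(~mag).astype(np.uint8); n,l,st,c=cv2.connectedComponentsWithStats(m,connectivity=4)
reg=(l==l[260,270])&(P[...,2]>-.01)&(P[...,2]<.012)
reg=cv2.morphologyEx(reg.astype(np.uint8),cv2.MORPH_OPEN,np.ones((3,3)))>0
r=cv2.minAreaRect(P[reg][:,:2].astype(np.float32)*1000);print(r)
yaw=np.radians(r[2]-90); B0=np.array(r[0])/1000
json.dump([B0.tolist(),yaw],open("b.json","w"))
exec(open("h.py").read())
d=(l==l[260,270])&(P[...,2]>.034)&(P[...,2]<.046)
q=np.array([w2b(p) for p in P[d]]);q=q[q[:,1]<-.03];print("div b range",np.percentile(q,[0.5,1,99,99.5],axis=0), np.median(P[d][:,2]))
far=q[q[:,0]>.05];print("tab edge y",np.percentile(far[:,1],[0,.5,1,2]))
for t in tin(): print(t, w2b(t[3]), w2b(np.array(t[1])/1000))
E
```

```text
((546.6519165039062, -54.430511474609375), (395.3960876464844, 238.55078125), 77.2939453125)
div b range [[-0.10541319 -0.18436042]
 [-0.10461673 -0.18233986]
 [ 0.10098381 -0.03136932]
 [ 0.10235938 -0.03072218]] 0.03937198453832602
tab edge y [-0.18620023 -0.18504199 -0.18435673 -0.18256576]
(0.9, array([410.7, 444. ]), 38.2, array([0.4105, 0.4432, 0.0547]), array([ 92., 232., 175.])) [-0.24227121  0.45549767] [-0.24225207  0.45632207]
(0.73, array([508.1, 231.9]), 39.1, array([0.5083, 0.2322, 0.055 ]), array([ 94., 218., 180.])) [-0.10045691  0.27117583] [-0.10058602  0.27083918]
(0.62, array([597.9,  38.4]), 38.1, array([0.5982, 0.0381, 0.0606]), array([ 20.,  10., 209.])) [0.02993372 0.10160252] [0.02957508 0.10182919]
(0.59, array([350.5,  24.7]), 37.4, array([0.3511, 0.0228, 0.0546]), array([114., 142., 205.])) [-0.2077499   0.03232773] [-0.20875311  0.03404923]
```

```bash
python3 - <<'E'
from h import *
W=b2w(.03,.048,.2);t,M=to_tool(W);print(W,t, t/2)
a=np.arctan2(M[1,1],M[0,1]);print("spin",-(yaw-a))
E
```

```text
[ 0.58647482 -0.01420445  0.2       ] [ 0.56176236 -0.43115383  0.03563528] [ 0.28088118 -0.21557691  0.01781764]
spin -1.081275264360079
```

```bash
python3 -m inch '{"travel":[[0.28,-0.215,0.018],[0.28,-0.215,0.018],[0.28,-0.215,0.018],[0.28,-0.215,0.018],[0.28,-0.215,0.018],[0.28,-0.215,0.018],[0.28,-0.215,0.018],[0.28,-0.215,0.018],[0.28,-0.215,0.018],[0.28,-0.215,0.018]],"spin":[-1.08,-1.08,-1.08,-1.08,-1.08,-1.08,-1.08,-1.08,-1.08,-1.08]}' 0.57 5
python3 - <<'E'
from h import *
W=b2w(.03,.048,.2);t,M=to_tool(W);print(W,t)
a=np.arctan2(M[1,1],M[0,1]);print("spin",-(yaw-a))
E
```

```text
t: 2.33
tool_pos: [0.374, -0.2938, 0.2176]
orientation: [-2.446, -1.972, -0.002]
force: [-0.5, -0.3, 0.1]
opening: 0.0401
gripper_force: 0.0
[ 0.58647482 -0.01420445  0.2       ] [0.31829133 0.14831191 0.01806594]
spin 0.008039229626997157
```

```bash
python3 -m inch '{"travel":[[0.318,0.148,0.018],[0.318,0.148,0.018],[0.318,0.148,0.018],[0.318,0.148,0.018],[0.318,0.148,0.018],[0.318,0.148,0.018],[0.318,0.148,0.018],[0.318,0.148,0.018],[0.318,0.148,0.018],[0.318,0.148,0.018]],"spin":[0.008,0.008,0.008,0.008,0.008,0.008,0.008,0.008,0.008,0.008]}'
python3 - <<'E'
from h import *
s=robot.read_state();M=R.from_rotvec(s["orientation"]).as_matrix();print(w2b(s["tool_pos"]),s["tool_pos"],M.round(3),np.degrees(np.arctan2(M[1,1],M[0,1])-yaw))
im,d,P=cloud("top");cv2.imwrite("pics/top1.png",im[150:330,200:440,::-1])
E
```

```text
t: 3.17
tool_pos: [0.5881, -0.0172, 0.199]
orientation: [-2.46, -1.952, -0.001]
force: [-0.3, 0.0, -0.1]
opening: 0.04
gripper_force: 0.0
[0.03226807 0.04549143] [ 0.5881356  -0.01715045  0.1989962 ] [[ 0.227  0.974 -0.   ]
 [ 0.974 -0.227  0.001]
 [ 0.001 -0.    -1.   ]] -0.4248444615723455
```

```bash
python3 -m inch '{"travel":[[0.002,-0.002,0.04],[0.002,-0.002,0.08],[0.002,-0.002,0.11],[0.002,-0.002,0.135],[0.002,-0.002,0.15],[0.002,-0.002,0.156],[0.002,-0.002,0.156],[0.002,-0.002,0.156]],"spin":[0,0,0,0,0,0,0,0]}'
python3 - <<'E'
from h import *
s=robot.read_state();print(w2b(s["tool_pos"]),s["force"])
E
```

```text
t: 3.88
tool_pos: [0.5854, -0.0185, 0.0446]
orientation: [2.464, 1.948, 0.001]
force: [0.2, -0.6, 0.4]
opening: 0.0399
gripper_force: 0.0
[0.02988477 0.04352742] [ 0.2044218  -0.63726766  0.41959416]
```

```bash
python3 -m inch '{"travel":[[0.006,0,0],[0.012,0,0],[0.018,0,0],[0.024,0,0],[0.031,0,0],[0.038,0,0],[0.045,0,0],[0.052,0,0],[0.059,0,0],[0.066,0,0]],"spin":[0,0,0,0,0,0,0,0,0,0]}'
python3 - <<'E'
from h import *
s=robot.read_state();print(w2b(s["tool_pos"]),s["force"])
E
python3 -m inch '{"travel":[[0.007,0,0],[0.014,0,0],[0.021,0,0],[0.028,0,0],[0.035,0,0],[0.042,0,0],[0.049,0,0],[0.056,0,0],[0.063,0,0],[0.07,0,0]],"spin":[0,0,0,0,0,0,0,0,0,0]}'
python3 - <<'E'
from h import *
s=robot.read_state();print(w2b(s["tool_pos"]),s["force"])
E
```

```text
t: 4.72
tool_pos: [0.6009, 0.0472, 0.0444]
orientation: [2.461, 1.95, 0.0]
force: [-1.1, -5.7, 5.7]
opening: 0.0401
gripper_force: 3.3
[0.03053544 0.11104199] [-1.0680742  -5.65124968  5.7077351 ]
t: 5.55
tool_pos: [0.6162, 0.1157, 0.0434]
orientation: [-2.462, -1.95, 0.0]
force: [0.9, -2.1, -0.8]
opening: 0.0402
gripper_force: 0.7
[0.03046194 0.18128448] [ 0.86881468 -2.13095408 -0.75716861]
```

```bash
python3 -m inch '{"travel":[[0.006,0,0],[0.012,0,0],[0.018,0,0],[0.024,0,0],[0.028,0,0],[0.032,0,0],[0.032,0,0],[0.027,0,0],[0.015,0,0],[0,0,0]],"spin":[0,0,0,0,0,0,0,0,0,0]}'
python3 - <<'E'
from h import *
s=robot.read_state();print(w2b(s["tool_pos"]),s["force"])
im,d=optics.read_camera("side");cv2.imwrite("pics/side1.png",im[150:400,180:480,::-1])
for c in("top","side"):
  for t in tin(c): print(t, w2b(t[3]), w2b(np.array(t[1])/1000))
E
```

```text
t: 6.38
tool_pos: [0.616, 0.1143, 0.0437]
orientation: [2.462, 1.952, 0.0]
force: [-0.5, -1.0, -0.1]
opening: 0.0402
gripper_force: 0.0
[0.0305728 0.1798771] [-0.46164917 -1.00834616 -0.07088282]
(0.73, array([624.9, 181.8]), 31.9, array([0.6221, 0.18  , 0.0549]), array([ 23.,  13., 152.])) [0.02203763 0.24528437] [0.02437316 0.24765615]
(0.66, array([349.9,  24.5]), 37.2, array([0.3534, 0.0151, 0.0546]), array([113., 144., 204.])) [-0.20381262  0.02532218] [-0.20929443  0.03372216]
(0.57, array([412.7, 442.7]), 38.9, array([0.4105, 0.4431, 0.0548]), array([ 92., 231., 175.])) [-0.24224922  0.45540012] [-0.24001511  0.45549381]
(0.56, array([508.3, 233.6]), 37.1, array([0.507 , 0.2452, 0.0548]), array([ 94., 210., 179.])) [-0.10458441  0.28357154] [-0.10076484  0.27254154]
(0.89, array([510.9, 233.8]), 39.0, array([0.5095, 0.235 , 0.0567]), array([ 90., 150., 149.])) [-0.09990215  0.2741712 ] [-0.0982725   0.27330851]
(0.76, array([352.3,  25.6]), 39.6, array([0.351 , 0.0285, 0.0567]), array([118., 149., 160.])) [-0.20910116  0.03786615] [-0.20719515  0.0353231 ]
(0.7, array([413.1, 445.3]), 38.7, array([0.4122, 0.4479, 0.0564]), array([ 91., 145., 150.])) [-0.24164661  0.46045649] [-0.24019678  0.45811811]
(0.66, array([633. , 184.9]), 39.4, array([0.631 , 0.1867, 0.0568]), array([ 25.,  19., 155.])) [0.02924602 0.25377784] [0.03159296 0.25246182]
(0.25, array([568.4, 440.7]), 70.9, array([0.5631, 0.4518, 0.0655]), array([ 16., 174., 177.])) [-0.09529975  0.49745133] [-0.0876881   0.48778889]
```

View pics/side1.png

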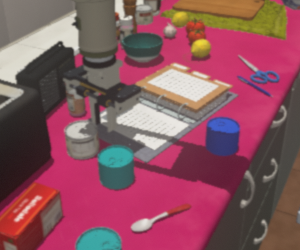

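```bash
python3 -m inch '{"travel":[[0,0,-0.04],[0,0,-0.08],[-0.03,0.005,-0.1],[-0.07,0.01,-0.1],[-0.11,0.015,-0.1],[-0.15,0.02,-0.1],[-0.19,0.025,-0.1],[-0.23,0.03,-0.1],[-0.27,0.035,-0.1],[-0.3,0.042,-0.1]],"spin":[0,0,0,0,0,0,0,0,0,0]}' 1 5
python3 -m inch '{"travel":[[-0.04,0,0],[-0.08,0,0],[-0.097,0,0],[-0.097,0,0],[-0.097,0,0]],"spin":[0,0,0,0,0]}'
python3 - <<'E'
from h import *
s=robot.read_state();M=R.from_rotvec(s["orientation"]).as_matrix();print(w2b(s["tool_pos"]),s["tool_pos"],s["force"],np.degrees(np.arctan2(M[1,1],M[0,1])-yaw))
E
```

```text
t: 7.47
tool_pos: [0.5877, -0.1895, 0.144]
orientation: [2.463, 1.949, -0.0]
force: [-0.1, 0.6, 0.2]
opening: 0.0006
gripper_force: 0.0
t: 7.88
tool_pos: [0.566, -0.2819, 0.1436]
orientation: [-2.465, -1.948, -0.001]
force: [-0.0, -0.1, 0.4]
opening: 0.0005
gripper_force: 0.0
[ 0.06890052 -0.21761303] [ 0.56600132 -0.2818691   0.14359042] [-0.03319456 -0.06794199  0.43181968] -0.6557634339713472
```

```bash
python3 -m inch '{"travel":[[0,0.003,0.035],[0,0.003,0.07],[0,0.003,0.095],[0,0.003,0.108],[0,0.003,0.111],[0,0.003,0.111],[0.006,0.003,0.111],[0.012,0.003,0.111],[0.012,0.003,0.111]],"spin":[0,0,0,0,0,0,0,0,0]}'
python3 - <<'E'
from h import *
s=robot.read_state();print(w2b(s["tool_pos"]),s["tool_pos"],s["force"])
im,d=optics.read_camera("side");cv2.imwrite("pics/side2.png",cv2.resize(im[180:300,300:460,::-1],None,fx=4,fy=4))
E
```

```text
t: 8.63
tool_pos: [0.5737, -0.2694, 0.0349]
orientation: [2.46, 1.95, 0.003]
force: [-0.8, 0.3, 0.2]
opening: 0.0006
gripper_force: 0.0
[ 0.07364937 -0.20371226] [ 0.57369134 -0.26935325  0.03489502] [-0.82355054  0.26518761  0.23940402]
```

View pics/side2.png

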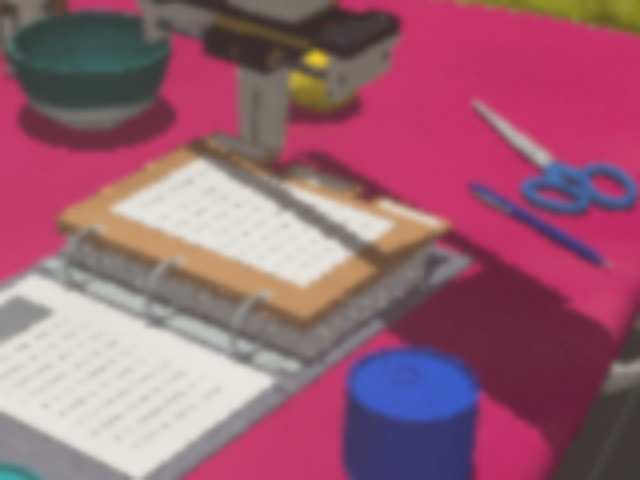

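The fingers stand outside the far tab, at crop pixel (262,150). Next I feel for contact.

```bash
python3 -m inch '{"travel":[[0.003,0,0],[0.006,0,0],[0.009,0,0],[0.010,0,0],[0.011,0,0]],"spin":[0,0,0,0,0]}'
python3 -m inch '{"travel":[[0.001,0,0],[0.002,0,0],[0.002,0,0]],"spin":[0,0,0]}'
python3 - <<'E'
from h import *
s=robot.read_state();print(w2b(s["tool_pos"]),s["tool_pos"],s["force"])
E
```

```text
t: 9.1
tool_pos: [0.5744, -0.2601, 0.0329]
orientation: [2.462, 1.95, -0.001]
force: [-1.5, -7.1, -0.4]
opening: 0.0007
gripper_force: 3.6
t: 9.35
tool_pos: [0.5744, -0.26, 0.0331]
orientation: [2.461, 1.948, -0.004]
force: [-2.8, -10.8, 0.4]
opening: 0.0006
gripper_force: 5.5
[ 0.07231436 -0.194388  ] [ 0.57443989 -0.25996369  0.0331118 ] [ -2.84679419 -10.78134681   0.35997654]
```

```bash
python3 -m inch '{"travel":[[0,0,-0.002],[0.0005,0,-0.004],[0.0005,0,-0.006],[0.001,0,-0.008],[0.001,0,-0.01],[0.001,0,-0.01]],"spin":[0,0,0,0,0,0]}'
python3 - <<'E'
from h import *
s=robot.read_state();print(w2b(s["tool_pos"]),s["tool_pos"],s["force"])
im,d,P=cloud("top");q=np.array([b2w(x,-.13,.04) for x in (.07,)])
M=(P[...,2]>.03)&(P[...,2]<.12)
xy=((P[...,:2]-B0)@np.array([[c_,-s_],[s_,c_]]))
for y in(-.06,-.1,-.13,-.155):
  g=M&(abs(xy[...,1]-y)<.006)&(xy[...,0]>-.09)&(xy[...,0]<0);print(y,g.sum(),np.median(P[g][:,2]))
E
```

```text
t: 9.85
tool_pos: [0.5747, -0.2589, 0.0435]
orientation: [2.461, 1.948, -0.003]
force: [-4.3, -9.1, 0.8]
opening: 0.0006
gripper_force: 5.0
[ 0.07231746 -0.19326602] [ 0.57468969 -0.25886987  0.04346117] [-4.29994256 -9.06918328  0.78112324]
-0.06 157 0.0419945483732711
-0.1 22 0.04479569842115605
-0.13 0 nan
-0.155 0 nan
  return _methods._mean(a, axis=axis, dtype=dtype,
  ret = ret.dtype.type(ret / rcount)
```

```bash
python3 -m inch '{"travel":[[0.0005,0,-0.004],[0.0013,0,-0.0085],[0.002,0,-0.013],[0.0032,0,-0.0176],[0.0044,0,-0.0222],[0.0056,0,-0.0267],[0.0066,0,-0.03],[0.0075,0,-0.033],[0.0084,0,-0.0356],[0.0084,0,-0.0356]],"spin":[0,0,0,0,0,0,0,0,0,0]}'
cat > m.py <<'E'
from h import *
s=robot.read_state();print(w2b(s["tool_pos"]),s["tool_pos"][2]-.017,s["force"])
im,d,P=cloud("top")
xy=((P[...,:2]-B0)@np.array([[c_,-s_],[s_,c_]]))
g=(P[...,2]>.015)&(P[...,2]<.3)&(abs(xy[...,0]+.04)<.06)&(xy[...,1]>-.2)&(xy[...,1]<.18)
for y in np.arange(-.17,.17,.02):
  k=g&(abs(xy[...,1]-y)<.005)
  if k.sum()>8: print(round(y,3),k.sum(),np.percentile(P[k][:,2],[10,50,90]).round(4))
E
python3 m.py
```

```text
t: 10.73
tool_pos: [0.5767, -0.2505, 0.0795]
orientation: [2.462, 1.948, -0.003]
force: [-4.0, -8.0, 3.2]
opening: 0.0004
gripper_force: 4.8
[ 0.07238976 -0.1846728 ] 0.06245683184744234 [-3.99814074 -8.04252004  3.22669199]
-0.17 40 [0.1843 0.1887 0.192 ]
-0.15 16 [0.161  0.189  0.1919]
-0.09 57 [0.0592 0.0632 0.0679]
-0.07 176 [0.0539 0.0584 0.0626]
-0.05 176 [0.0495 0.0531 0.0572]
-0.03 177 [0.0427 0.048  0.052 ]
-0.01 176 [0.0376 0.0422 0.047 ]
0.01 10 [0.0381 0.0412 0.0453]
```

```bash
python3 -m inch '{"travel":[[0.0015,0,-0.0045],[0.0032,0,-0.0088],[0.005,0,-0.0131],[0.007,0,-0.0174],[0.009,0,-0.0216],[0.011,0,-0.0257],[0.0133,0,-0.0298],[0.0156,0,-0.0339],[0.018,0,-0.038],[0.0205,0,-0.0418]],"spin":[0,0,0,0,0,0,0,0,0,0]}'
python3 m.py
```

```text
t: 11.62
tool_pos: [0.5812, -0.2304, 0.1212]
orientation: [2.462, 1.948, -0.003]
force: [-4.9, -8.0, 5.4]
opening: 0.0007
gripper_force: 4.3
[ 0.07244267 -0.16408799] 0.10419516249139447 [-4.94582757 -8.00354505  5.37543156]
-0.17 59 [0.2254 0.2296 0.2332]
-0.15 62 [0.2265 0.2297 0.233 ]
-0.13 52 [0.1114 0.2266 0.2314]
-0.11 10 [0.1005 0.1034 0.1139]
-0.07 51 [0.0762 0.0798 0.0834]
-0.05 182 [0.0648 0.0699 0.075 ]
-0.03 179 [0.0537 0.0584 0.0626]
-0.01 176 [0.0423 0.0472 0.052 ]
0.01 11 [0.0185 0.0391 0.0448]
```

```bash
python3 -m inch '{"travel":[[0.0035,0,-0.005],[0.007,0,-0.01],[0.011,0,-0.0151],[0.015,0,-0.02],[0.019,0,-0.0245],[0.0234,0,-0.029],[0.0268,0,-0.0325],[0.0301,0,-0.0355],[0.0336,0,-0.0386],[0.0372,0,-0.0416]],"spin":[0,0,0,0,0,0,0,0,0,0]}'
python3 - <<'E'
from h import *
s=robot.read_state();print(w2b(s["tool_pos"]),s["tool_pos"][2],s["force"])
E
python3 -m inch '{"travel":[[0.005,0,-0.0035],[0.01,0,-0.007],[0.015,0,-0.011],[0.02,0,-0.0145],[0.025,0,-0.0175],[0.031,0,-0.0207],[0.038,0,-0.024],[0.045,0,-0.027],[0.053,0,-0.030],[0.061,0,-0.0325]],"spin":[0,0,0,0,0,0,0,0,0,0]}'
python3 m.py
```

```text
t: 12.5
tool_pos: [0.5901, -0.1915, 0.1615]
orientation: [-2.462, -1.95, 0.0]
force: [1.2, -1.3, 0.0]
opening: 0.0005
gripper_force: 0.5
[ 0.0725753  -0.12413819] 0.16147217571333206 [ 1.18194589 -1.34808636  0.02411139]
t: 13.33
tool_pos: [0.6044, -0.1319, 0.1945]
orientation: [2.463, 1.951, 0.0]
force: [-0.4, -0.7, 0.2]
opening: 0.0004
gripper_force: 0.1
[ 0.07340091 -0.06287618] 0.1775313140592244 [-0.36363821 -0.71567395  0.16195701]
-0.17 139 [0.0266 0.0323 0.037 ]
-0.13 14 [0.0306 0.0359 0.0392]
-0.11 18 [0.0299 0.0356 0.0417]
-0.09 35 [0.0334 0.2758 0.2987]
-0.07 21 [0.0329 0.0413 0.2989]
-0.05 18 [0.0333 0.293  0.2993]
-0.03 47 [0.1356 0.152  0.295 ]
-0.01 25 [0.0875 0.0952 0.1056]
```

```bash
python3 -m inch '{"travel":[[0.007,0,-0.002],[0.014,0,-0.004],[0.021,0,-0.005],[0.028,0,-0.005],[0.036,0,-0.005],[0.044,0,-0.005],[0.052,0,-0.005],[0.06,0,-0.005],[0.068,0,-0.005],[0.076,0,-0.005]],"spin":[0,0,0,0,0,0,0,0,0,0]}'
python3 m.py
```

```text
t: 14.22
tool_pos: [0.6217, -0.0579, 0.199]
orientation: [-2.462, -1.951, 0.0]
force: [0.8, -0.6, 0.6]
opening: 0.0004
gripper_force: 0.0
[0.07398413 0.01314604] 0.1820408023741249 [ 0.82792402 -0.5661204   0.63284993]
-0.17 158 [0.0277 0.0323 0.0376]
-0.15 172 [0.0306 0.0346 0.0389]
-0.13 175 [0.03   0.0346 0.04  ]
-0.11 174 [0.0304 0.0348 0.0389]
-0.09 174 [0.0302 0.0347 0.039 ]
-0.01 14 [0.0294 0.0397 0.285 ]
```

```bash
python3 -m inch '{"travel":[[0,0,-0.02],[-0.02,0,-0.05],[-0.06,0,-0.06],[-0.1,0,-0.06],[-0.14,0,-0.06],[-0.18,0,-0.06],[-0.22,0,-0.06],[-0.22,0,-0.06],[-0.22,0,-0.06],[-0.22,0,-0.06]],"spin":[0,0,0,0,0,0,0,0,0,0]}'
python3 m.py; python3 - <<'E'
from h import *
im,d=optics.read_camera("side");cv2.imwrite("pics/side3.png",im[:,:,::-1])
for t in tin("side"): print(t, w2b(t[3]), w2b(np.array(t[1])/1000))
E
```

```text
t: 15.1
tool_pos: [0.5712, -0.2727, 0.259]
orientation: [-2.463, -1.949, -0.001]
force: [-0.3, 0.2, 0.3]
opening: 0.0005
gripper_force: 0.0
[ 0.07197895 -0.20753854] 0.2419923650492647 [-0.28689907  0.187054    0.25672286]
-0.11 108 [0.0313 0.0353 0.0389]
-0.09 173 [0.0303 0.0345 0.04  ]
-0.07 170 [0.0306 0.0354 0.0392]
-0.05 173 [0.0306 0.035  0.0395]
-0.03 174 [0.0303 0.0343 0.0388]
-0.01 122 [0.0301 0.0345 0.0397]
0.01 28 [0.0153 0.0179 0.0397]
0.03 155 [0.0166 0.0205 0.0249]
0.05 176 [0.024  0.0289 0.0332]
0.07 177 [0.0314 0.0369 0.0413]
0.09 180 [0.0402 0.0447 0.0494]
0.11 183 [0.0477 0.0521 0.0567]
0.13 186 [0.0553 0.0603 0.0654]
0.15 168 [0.0635 0.0678 0.0725]
(0.85, array([351. ,  25.8]), 39.4, array([0.3508, 0.0286, 0.0568]), array([117., 157., 168.])) [-0.20931826  0.03791971] [-0.2085073   0.03523227]
(0.81, array([511.5, 233.1]), 39.5, array([0.5092, 0.2348, 0.0567]), array([ 91., 142., 147.])) [-0.10015081  0.27391011] [-0.09753322  0.27275763]
(0.81, array([413.3, 446. ]), 38.4, array([0.4117, 0.4479, 0.0565]), array([ 91., 146., 148.])) [-0.24213436  0.46034652] [-0.24015564  0.45884496]
(0.72, array([633.3, 184. ]), 40.3, array([0.6314, 0.1863, 0.0568]), array([ 28.,  21., 176.])) [0.02972421 0.25347562] [0.03208356 0.25164984]
(0.18, array([568.6, 441.2]), 70.2, array([0.5631, 0.4516, 0.0656]), array([ 16., 174., 175.])) [-0.09525576  0.49725623] [-0.08760298  0.48832063]
```

View pics/side3.png

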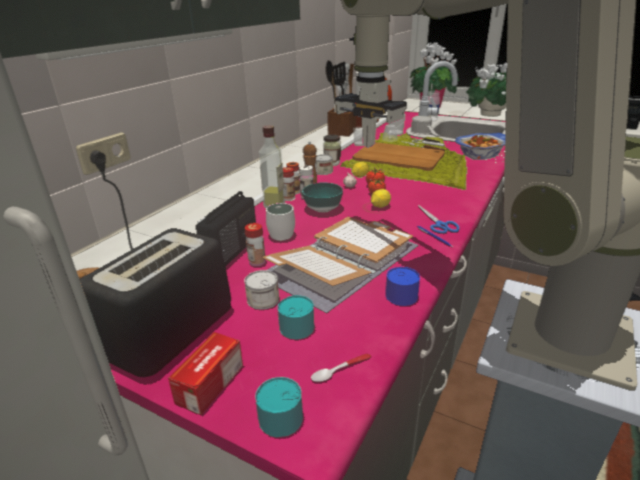

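The top divider is still falling onto the left side, at about (320,262). The tin stands clear at (262,290). I'll wait for it to settle.

```bash
python3 -m inch '{"travel":[[0,0,0],[0,0,0],[0,0,0],[0,0,0],[0,0,0],[0,0,0],[0,0,0],[0,0,0],[0,0,0],[0,0,0]],"spin":[0,0,0,0,0,0,0,0,0,0]}'
python3 -m inch '{"travel":[[0,0,0],[0,0,0],[0,0,0],[0,0,0],[0,0,0],[0,0,0],[0,0,0],[0,0,0],[0,0,0],[0,0,0]],"spin":[0,0,0,0,0,0,0,0,0,0]}'
sed -i 's/>.015)/>.002)/' m.py; python3 m.py
```

```text
t: 16.13
tool_pos: [0.5712, -0.2729, 0.2591]
orientation: [-2.463, -1.95, -0.0]
force: [0.2, -0.1, 0.5]
opening: 0.0002
gripper_force: 0.0
t: 16.97
tool_pos: [0.5712, -0.2729, 0.2591]
orientation: [-2.463, -1.951, 0.0]
force: [-0.4, -0.5, -0.3]
opening: 0.001
gripper_force: 0.0
[ 0.07201214 -0.2077055 ] 0.2421299726067706 [-0.35972243 -0.45377534 -0.26019104]
-0.11 106 [0.0317 0.0348 0.0401]
-0.09 179 [0.0303 0.0347 0.0394]
-0.07 173 [0.0298 0.0346 0.0393]
-0.05 173 [0.03   0.0352 0.0391]
-0.03 174 [0.0303 0.035  0.0396]
-0.01 156 [0.0065 0.0344 0.0393]
0.01 149 [0.0047 0.009  0.0151]
0.03 167 [0.0051 0.0093 0.0141]
0.05 160 [0.005  0.0098 0.0137]
0.07 162 [0.0053 0.0098 0.0142]
0.09 161 [0.0055 0.0098 0.0142]
0.11 156 [0.0052 0.0096 0.0142]
0.13 164 [0.0053 0.0099 0.0142]
0.15 158 [0.0044 0.0091 0.0133]
```

The top divider lies flat on the left at z of about 10 mm, and the lower two are flat on the right at about 35 mm. The tin is clear, so I'm handing in.

```bash
python3 -c "
from plant import close_job;print(close_job())"
```

```text
the job is handed in; nothing more can be done
None
```

The job is handed in: at the last look the tin stood upright on the worktop about 20 mm clear of the binder's left cover, the top divider lay flat on the left, and the two lower dividers lay flat on the right; hand-in returned no verdict.

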